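Mount the red keepsake box in the display cradle

ROBOT

A 6-joint arm with a two-finger parallel gripper is mounted at the origin on the work surface. World frame = base frame: x ahead of the robot, y to its left, z up, the work surface at z = 0. Lengths are in mm, angles in rad, forces in N, time in s.
With the tool pointing down it reaches from about 400 to 925 mm from the base axis. Payload 12.5 kg.
Tool frame: the origin (TCP) lies on the centre line of the jaws, within the pads' length; the fingertips stand ahead of it and the grasp point (between the pads) lies 3 mm ahead of it (robot.tip_reach is the z of the fingertips in the tool frame, in mm); z points along the fingers, y is the line along which they close (so a half turn about z gives the same grasp; the last joint's range is limited). The gripper opens to 95 mm and grips with 3 to 60 N. Pads are 20 mm wide; open, the fingers measure 119 mm over their backs; the gripper's body (75 mm by 180 mm) begins 59 mm behind the grasp point.
Start: joints at [1.234, 0.491, 1.559, -0, 1.092, -0.106], TCP at [142.955, 608.451, 197.561] pointing down, gripper open.
Joint ranges: [-3.1, 3.1], [-0.84, 2.19], [0.05, 2.79], [-1.13, 4.28], [0.06, 2.93], [-2.69, 2.69]. Speed limits (rad/s): [2.22, 2.22, 2.79, 3.14, 3.14, 3.14].

INTERFACE

Orientations are given as a unit quaternion [x, y, z, w].
In Python, from workcell import robot gives the robot as it stands.
- The arm moves only by the tool carry_out, never from a script. Its argument "deltas" is a list of rows, each a list of 4 numbers: the shift along the tool's x, y, z in units of 40 mm (1.0 is 40 mm), then the turn about the tool's z in degrees. In form: [[x, y, z, roll], ...]. A call has 1 to 20 rows; each row shifts and turns the commanded pose from where the row before left it, along the tool's axes as they then stand; what a row does not reach is not made up. A row lasts 1/12 s, in which the tool goes at most 41.7 mm and 7.16 degrees, less where a joint would pass 70% of its speed; a pose out of reach is approached as far as the arm can. A call is refused whole if a number of a shift passes 1 or a number of a turn 7.16, either way. A call with a gripper value outside its range is refused whole. "claw" is the gripper's target within -1 to 1 (fully open at 1, half-way at 0, shut at -1), set as the call begins (left out, the last holds). The fingers move at their own pace and stop on an object; "squeeze" is the grip in N (left out, the last holds). Time passes only in rows, so rows that do not move let the fingers close. It gives the time, the measured TCP pose, the force, the opening and the grip force at its end, in the units of the state.
- robot.observe(): the state, without advancing time (a new reading comes with each control period).
- robot.camera(name): name is "scene" or "side" or "wrist"; returns a dict with "color" (384x512x3 uint8, red, green, blue), "camera_matrix" (3x3 intrinsics, pixels), "cam_to_world" (4x4, takes a point from camera to world coordinates). Camera axes: x right, y down, z forward; pixel columns grow to the right and rows downward; lengths in mm; the calibration is good to about 2 mm. The wrist camera is an equidistant fisheye: a pixel r from the principal point sees the ray r / f radians off the axis. A picture is of the moment at which its call begins. There is no depth.
- robot.job_done(): hands the job in; it is judged then, once.
Trained networks look in a picture, given as the dict that the camera call returned (one of the last four; its "shot" number tells which), for a name from the list of things; names that differ only in an ending like _2 or _b are one class to them, and where a whole thing is asked for, a point or a joint stands for the part that bears it (a point fixed in the world has none). Each returns a list of dicts, best first, with "p" (0 to 1); they miss things now and then, are a little off and sometimes report something else, mostly with a low value. They report only what shows in the picture. A call takes as long as a camera call. They do not tell look-alikes from the thing itself.
- robot.silhouettes(picture, query): "region" (384x512 bool, what is visible of it) and "box" ([centre column, centre row, width, height] in pixels, round what is visible of it).
- robot.pinpoint(picture, query): "xy" ([column, row] in pixels: a listed point, or the origin of a listed thing).
The state is a dict: "clock": time; "joints": joint angles; "qd": joint speeds; "joint_efforts": joint torques, N m; "eef_pos": TCP position; "ee_rot": TCP orientation; "contact_force": force on the tool from outside, world axes, zero at the start; "wrist_torque": the same for the moment, N m; "finger_gap": finger opening in mm; "grasp_force": force on a finger pad.
Only numpy, scipy, OpenCV 4.12 (cv2) and the standard library are available. Lean on these libraries where they do the work, as an engineer would, in place of code of your own. Each camera call takes 0.05 s, during which the arm holds its last target. There are 200 camera calls.

TASK

Take the tall red-lidded box out of the crate and stand it upright and square on the cradle's felt pad, narrow side touching the fixed wooden stop and red-dotted face away from the robot, towards the visitors (the blue mat is free for putting it down and changing your grip, as the crate and the stop cover different faces). Only once it stands there released, slide the jaw up by its black grip until its sprung pad is pressed about half-way in against the box, never squashed to its end, and let go. Never tip the box over, and leave the other boxes, cups and tools where they are.

Things in the scene. Friction and masses are not known exactly. Their poses are not given: they have to be found in the camera images.
- red_box (a point): Centre (half-way up) of the loose tall wooden box with a red lid: 42 (its x) x 64 (its y) x 96 mm (z, up), about 0.25 kg. Broad faces look along its +x and -x; the +x one carries red dots. Narrow sides look along +y and -y. It starts upright in one of the crate's three slots, its top 8 mm above the partitions, the dotted face looking within about 25 degrees of away from the robot.
- red_face (a point): Middle of the red-dotted broad face of that box, 21 mm along +x from its centre.
- crate: Fixed open plywood crate, 176 (x) x 166 (y) mm, origin at the centre of its underside. Four partitions 8 mm thick, 94 mm high, running along y, form three slots 48 mm wide (x) and 150 mm long (y), centred at x = -56, 0 and +56 mm, floor 6 mm up. Only 3 mm is free at a box's broad faces; at its narrow sides there is at least 30 mm for fingers. End walls (across y) are 40 mm high.
- mat_top (a point): Centre of the top of a fixed blue felt mat, 110 x 110 mm, 2 mm thick: a free place to put the box down.
- cradle: Fixed plywood display cradle, origin on the table under its deck's track line. Deck 90 mm wide (x from -45 to 45), y from -125 to 165 mm, top 18 mm up. Wooden stop 64 mm wide, 75 mm above the deck, face at y = 150 mm looking to -y. Grey felt pad, flush, 42 x 64 mm, centred at x = 0, y = 118 mm: the box stands there, its own x along the cradle's +x (the visitors' side), its narrow side touching the stop. Nothing stands beside the felt at +x and -x.
- jaw (a joint): Travel of the sliding jaw along the cradle's +y towards the stop, 0 to 0.12 m; starts at 0 to 0.045. It stays where left; moving it takes about 9 N. With the pad unpressed the pad's face is at cradle y = -20 mm + travel, so it meets a 64 mm box standing against the stop at a travel of about 106 mm; feel for the spring from there.
- jaw_grip (a point): Middle of the top of the jaw's black upright grip with a white band, 30 mm (x) x 20 mm (y), 70 mm tall, its top 103 mm above the table, 68 mm behind (-y of) the pad's rest face. It can be pinched from above across its 30 mm (along cradle x). Axes as the cradle's.
- jaw_pad (a joint): How far the black sprung pad (with orange stem) on the front of the jaw is pressed in: 0 free, 0.010 m squashed to its end. Spring 0.8 N per mm, so half-way (5 mm) is about 4 N on top of the 9 N of sliding.
- pad_face (a point): Middle of the pad's face, 60 mm above the table; the face is 40 x 36 mm and looks along the cradle's +y.
- black_box (a point): Centre of a box of the same size with a black lid, in another slot of the crate. Leave alone.
- pale_box (a point): Centre of a box of the same size with a white lid, in another slot of the crate. Leave alone.
- masu_red (a point): Centre of a loose open wooden cup with red dots, 85 x 85 x 56 mm. Leave alone.
- masu_black (a point): Centre of a loose open black cup, 85 x 85 x 56 mm. Leave alone.
- masu_white (a point): Centre of a loose open pale wooden cup with white dots, 85 x 85 x 56 mm. Leave alone.
- driver_grip (a point): Grip of a loose screwdriver. Leave alone.
- level_top (a point): Middle of the top of a loose yellow spirit level, 30 x 200 x 45 mm. Leave alone.
- red_box_body: The same red-lidded box; origin at the centre of its underside, axes as above.
There are look-alikes about, which are no part of the job. What is shaped like the red_box_body but pink or purple is not meant.

How it is judged:
By the outcome, as a careful person would: the job done as asked, in the order asked, and still so for the second after the job is handed in, with the robot touching nothing.
It also fails if it takes over 72 s, if anything falls off the work surface, if the arm or the gripper's body presses on something with over 40 N, if the wrist force passes 120 N, or if a joint passes its speed limit or range.

## Working session

There is one attempt and no reset: what is moved stays moved. The work goes in short steps, Python scripts to look and compute and a tool call to move; the robot and the scene stay as the last step left them, time stands still between calls to the robot, and variables do not carry over. Pictures are saved under pics/ and viewed, at most 10 in all, crops included, and the job is handed in when it is done.

Besides the shell and the picture viewer there is one more tool, called after "Emit:" by a JSON object that holds its "name" and its "arguments", one argument or row to a line. carry_out: Moves the arm, as the interface text tells. Its arguments: {"type":"object","properties":{"deltas":{"type":"array"},"claw":{"type":"number"},"squeeze":{"type":"number"}},"required":["deltas"]}

```bash
mkdir -p pics; cat > h.py <<'E'
import numpy as np, cv2
from workcell import robot
def save(p,n): cv2.imwrite('pics/'+n+'.png',p['color'][:,:,::-1])
def ray(p,xy):
    K=np.array(p['camera_matrix']);T=np.array(p['cam_to_world'])
    a=(xy[0]-K[0,2])/K[0,0];b=(xy[1]-K[1,2])/K[1,1]
    if p.get('fish'):
        r=np.hypot(a,b);s=np.sin(r)/r if r>1e-9 else 1;d=np.array([a*s,b*s,np.cos(r)])
    else: d=np.array([a,b,1.])
    return T[:3,3],T[:3,:3]@d
def atz(p,xy,z):
    o,d=ray(p,xy);return (o+d*(z-o[2])/d[2])[:2]
def proj(p,P):
    K=np.array(p['camera_matrix']);T=np.array(p['cam_to_world'])
    c=T[:3,:3].T@(np.array(P,float)-T[:3,3])
    if p.get('fish'):
        n=np.hypot(c[0],c[1]);r=np.arctan2(n,c[2]);u=c[:2]/n*r
    else:u=c[:2]/c[2]
    return np.array([K[0,0]*u[0]+K[0,2],K[1,1]*u[1]+K[1,2]])
def cam(n):
    p=robot.camera(n);p['fish']=n=='wrist';return p
def tri(obs):
    A=np.zeros((3,3));b=np.zeros(3)
    for p,xy in obs:
        o,d=ray(p,xy);d=d/np.linalg.norm(d);M=np.eye(3)-np.outer(d,d);A+=M;b+=M@o
    return np.linalg.solve(A,b)
E
python3 - <<'E'
from h import *
print(robot.observe()); print(robot.tip_reach)
P={n:cam(n) for n in ('scene','side','wrist')}
im=[P[n]['color'][:,:,::-1] for n in P]
for n in P: save(P[n],n+'0'); print(n,np.round(P[n]['cam_to_world'],2).tolist(),np.round(P[n]['camera_matrix'],1).tolist(), P[n]['shot'])
Z=dict(red_box=54,red_face=54,crate=0,mat_top=2,cradle=0,jaw_grip=103,pad_face=60,black_box=54,pale_box=54)
for q,z in Z.items():
    for n in P:
        for r in robot.pinpoint(P[n],q)[:2]: print(q,n,round(r['p'],2),np.round(r['xy'],1),np.round(atz(P[n],r['xy'],z),1))
E
```

```text
{'clock': 0.0, 'joints': array([ 1.23441385e+00,  4.91562963e-01,  1.55946687e+00, -3.40600267e-06,
        1.09172019e+00, -1.05615369e-01]), 'qd': array([ 0.00090394,  0.00028359, -0.00043543, -0.00043007, -0.00305113,
       -0.00025826]), 'joint_efforts': array([ 1.79095634e-03, -6.12646222e+01, -2.58187580e+01,  6.93069468e-02,
        4.82361973e-02, -1.07997494e-04]), 'eef_pos': array([142.84857597, 608.17104243, 196.95365665]), 'ee_rot': array([ 1.15126898e-01,  9.93350624e-01, -5.64941468e-04, -1.25376083e-04]), 'contact_force': array([ 0.14417428,  0.03983883, -0.42556402]), 'wrist_torque': array([ 0.01524112, -0.01997608, -0.02870406]), 'grasp_force': 0.0, 'finger_gap': 94.99808634276475}
22.0
scene [[0.49, 0.73, -0.49, 1356.2], [0.87, -0.4, 0.27, -366.82], [-0.0, -0.56, -0.83, 1337.85], [0.0, 0.0, 0.0, 1.0]] [[408.9, 0.0, 250.0], [0.0, 408.9, 188.0], [0.0, 0.0, 1.0]] 1
side [[0.86, -0.36, 0.37, 77.19], [-0.51, -0.61, 0.6, -870.36], [0.01, -0.7, -0.71, 1142.24], [0.0, 0.0, 0.0, 1.0]] [[488.8, 0.0, 257.6], [0.0, 488.8, 188.3], [0.0, 0.0, 1.0]] 2
wrist [[0.23, 0.94, 0.25, 71
[... 680 characters left out ...]
309.8 157.3] [558.4 356.6]
mat_top side 0.63 [205.6 207.3] [479.2 107.1]
cradle scene 0.66 [187.9 220.3] [ 584.1 -207. ]
cradle side 0.62 [284.  261.2] [ 578.7 -193.6]
jaw_grip scene 0.72 [162.6 214.7] [ 580.1 -287.2]
jaw_grip scene 0.43 [308.8 164.4] [645.2 279.7]
jaw_grip side 0.57 [304.1 263.9] [ 573.7 -288.5]
jaw_grip side 0.35 [286.6 255.8] [ 549.  -243.5]
pad_face scene 0.55 [180.5 207.4] [ 556.3 -215.6]
pad_face scene 0.2 [296.9 151.2] [542.  297.4]
pad_face side 0.47 [287.6 254.2] [ 573.8 -214.4]
black_box scene 0.63 [296.2 152. ] [540.3 295.8]
black_box side 0.65 [199.3 156.3] [547.  280.7]
pale_box scene 0.7 [282.5 144.5] [480.1 268.3]
pale_box side 0.63 [182.8 167. ] [477.3 260.7]
```

```bash
python3 - <<'E'
import cv2
for n in('scene','side'):
    a=cv2.imread(f'pics/{n}0.png'); cv2.imwrite(f'pics/{n}0b.png',cv2.resize(a,(800,600),interpolation=cv2.INTER_CUBIC))
E
```

```text
(no output)
```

View pics/scene0.png

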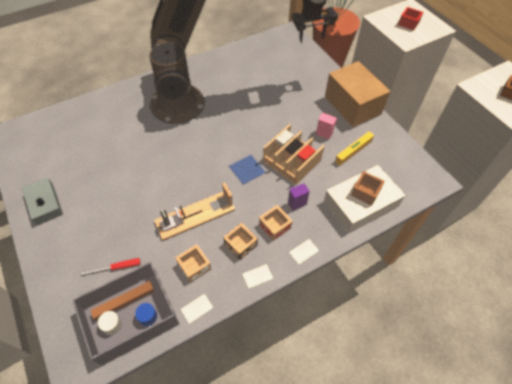

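View pics/side0b.png

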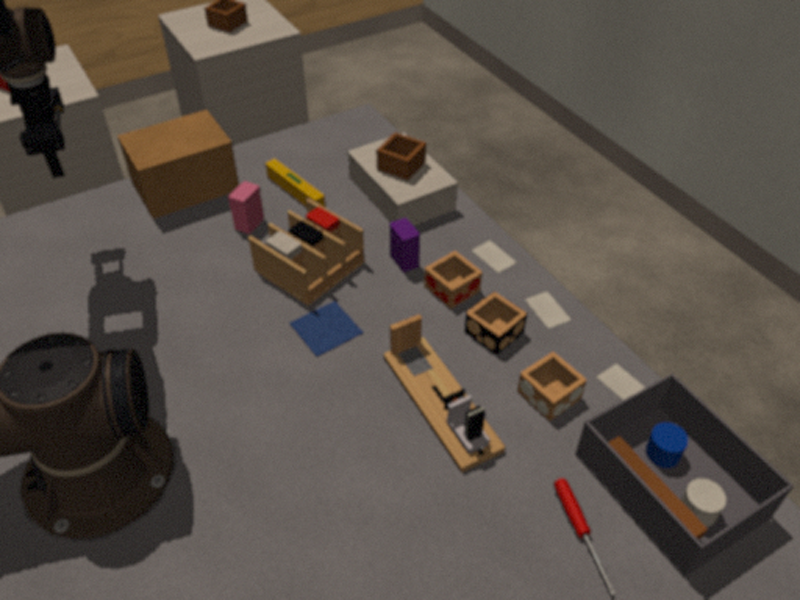

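The scene shows the crate at about (293,155), with the red lid in the slot farthest from the robot (306,153). The mat is at (247,168), the cradle runs from (160,225) to (232,195) with its stop at the right end, and the pink (326,126) and purple (299,196) boxes are look-alikes. I'll move over the crate for a closer look.

Emit:
{"name": "carry_out", "arguments": {
  "deltas": [
    [0,0,-0.5,-7],
    [0,0,0,-7],
    [0,0,0,-7],
    [0,0,0,-7],
    [0,0,0,-7]
  ],
  "claw": 1,
  "squeeze": 25
}}

```text
clock: 1.92
eef_pos: [142.9, 608.4, 217.6]
ee_rot: [-0.192, 0.981, 0.0, 0.0]
contact_force: [0.3, -0.4, -0.0]
finger_gap: 95.4
grasp_force: 0.0
```

Emit:
{"name": "carry_out", "arguments": {
  "deltas": [
    [-0.45,-0.7,-0.05,0],
    [-0.45,-0.7,-0.05,0],
    [-0.45,-0.7,-0.05,0],
    [-0.45,-0.7,-0.05,0],
    [-0.45,-0.7,-0.05,0],
    [-0.45,-0.7,-0.05,0],
    [-0.45,-0.7,-0.05,0],
    [-0.45,-0.7,-0.05,0],
    [-0.45,-0.7,-0.05,0],
    [-0.45,-0.7,-0.05,0],
    [-0.45,-0.7,-0.05,0],
    [-0.45,-0.7,-0.05,0],
    [-0.45,-0.7,-0.05,0],
    [-0.45,-0.7,-0.05,0],
    [-0.45,-0.7,-0.05,0],
    [-0.45,-0.7,-0.05,0],
    [0,0,0,0],
    [0,0,0,0]
  ]
}}

```text
clock: 3.42
eef_pos: [577.6, 298.0, 249.1]
ee_rot: [-0.188, 0.982, 0.0, -0.0]
contact_force: [0.5, -0.0, -0.6]
finger_gap: 94.8
grasp_force: 0.0
```

```bash
cat >> h.py <<'E'
from scipy.spatial.transform import Rotation as R
def pose():
    s=robot.observe();M=R.from_quat(s['ee_rot']).as_matrix()
    return s,s['eef_pos'],M,np.degrees(np.arctan2(M[1,1],M[0,1]))
def go(x,y,z,h):
    "turn about tool z (deg, mod 180) first, then shift in units"
    s,e,M,yh=pose(); t=-((h-yh+90)%180-90)
    M2=M@R.from_euler('z',t,degrees=True).as_matrix()
    d=M2.T@(np.array([x,y,z])-e)/40
    print('t',round(s['clock'],2),'at',np.round(e,1),'hd',round(yh,1),'turn',round(t,1),'shift',np.round(d,2),'j6',round(s['joints'][5],2))
E
python3 - <<'E'
from h import *
s,e,M,h=pose();print(s['clock'],e,h,s['joints'])
p=cam('wrist');save(p,'w1')
for q,z in dict(red_box=54,red_face=54,crate=0,black_box=54,pale_box=54).items():
    for r in robot.pinpoint(p,q)[:2]: print(q,round(r['p'],2),np.round(r['xy'],1),np.round(atz(p,r['xy'],z),1))
cv2.imwrite('pics/w1b.png',cv2.resize(p['color'][:,:,::-1],(800,600),interpolation=cv2.INTER_CUBIC))
E
```

```text
3.4167 [577.60853974 298.01784925 249.07072721] 111.63271756401343 [ 3.74718825e-01  4.85171992e-01  1.42575187e+00  1.01123965e-04
  1.23111925e+00 -1.57367339e+00]
red_box 0.93 [150.8 234.7] [724.1 188.5]
red_box 0.85 [401.1 154. ] [480.1 476.7]
red_face 0.76 [391.2 155.1] [488.  462.8]
```

View pics/w1b.png

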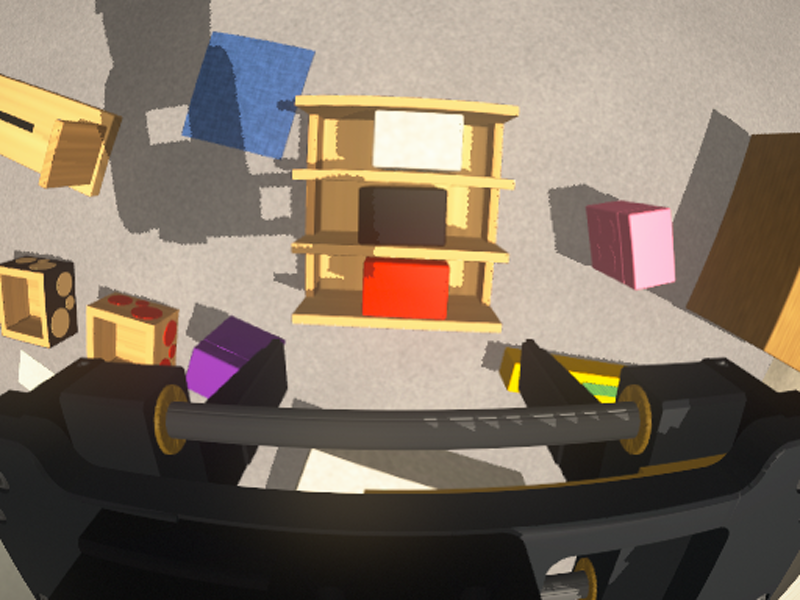

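The wrist view shows the red lid clearly at (405,288), in the slot farthest from the robot and nearly square to the crate. The blue mat is at (250,95). Next I'll measure the lid and the mat by colour.

```bash
cat >> h.py <<'E'
def rect(p,mask,z):
    mask=cv2.morphologyEx(mask.astype(np.uint8),cv2.MORPH_OPEN,np.ones((3,3)))
    n,l,st,c=cv2.connectedComponentsWithStats(mask);i=1+np.argmax(st[1:,4])
    cs=max(cv2.findContours((l==i).astype(np.uint8),0,1)[0],key=len)[:,0]
    w=np.array([atz(p,q,z) for q in cs],np.float32)
    r=cv2.minAreaRect(w);return np.round(c[i]),st[i,4],[np.round(v,1) for v in r]
def hsv(p):return cv2.cvtColor(p['color'],cv2.COLOR_RGB2HSV).astype(int)
E
python3 - <<'E'
from h import *
p=cam('wrist');h=hsv(p);H,S,V=h[...,0],h[...,1],h[...,2]
print('red',rect(p,((H<6)|(H>174))&(S>180)&(V>120),102))
print('mat',rect(p,(H>100)&(H<120)&(S>90),2))
for n in 'pale_box','black_box','crate','cradle':
  for r in robot.silhouettes(p,n)[:1]: print(n,r['p'],r['box'])
C=np.array([[296,102],[517,112],[294,320],[500,330]])*.64
print([np.round(atz(p,c,94),1) for c in C])
E
```

```text
red (array([266., 184.]), np.int32(1013), [array([585. , 303.7]), array([44.2, 62.3]), np.float64(18.9)])
mat (array([157.,  60.]), np.int32(4594), [array([483.3,  97.9]), array([109.5, 109.7]), np.float64(4.4)])
pale_box 0.84 [265.4, 92.4, 52.6, 42.2]
crate 0.75 [257.1, 135.2, 148.5, 154.4]
cradle 0.97 [39.4, 86.0, 78.7, 77.7]
[array([483.2, 178.3]), array([428.8, 332.9]), array([641.7, 234.6]), array([588.5, 389. ])]
```

```bash
python3 - <<'E'
from h import *
go(586,305,160,109)
E
```

```text
t 3.97 at [576.4 299.5 249.6] hd 111.8 turn 2.8 shift [-0.27  0.05  2.24] j6 -1.57
```

Emit:
{"name": "carry_out", "arguments": {
  "deltas": [
    [0,0,0,2.8],
    [-0.09,0.02,0.75,0],
    [-0.09,0.02,0.75,0],
    [-0.09,0.01,0.74,0],
    [0,0,0,0],
    [0,0,0,0],
    [0,0,0,0]
  ]
}}

```text
clock: 4.55
eef_pos: [586.7, 304.9, 161.6]
ee_rot: [-0.165, 0.986, 0.0, 0.001]
contact_force: [1.3, -0.5, -0.5]
finger_gap: 95.3
grasp_force: 0.0
```

```bash
python3 - <<'E'
from h import *
p=cam('wrist');h=hsv(p);H,S,V=h[...,0],h[...,1],h[...,2]
print('red',rect(p,((H<6)|(H>174))&(S>180)&(V>120),102))
save(p,'w2');go(586,305,75,109)
E
```

```text
red (array([256., 193.]), np.int32(2879), [array([583.3, 302.7]), array([40.5, 63.2]), np.float64(19.1)])
t 4.6 at [586.9 305.  162.1] hd 109.0 turn -0.0 shift [0.03 0.01 2.18] j6 -1.52
```

View pics/w2.png

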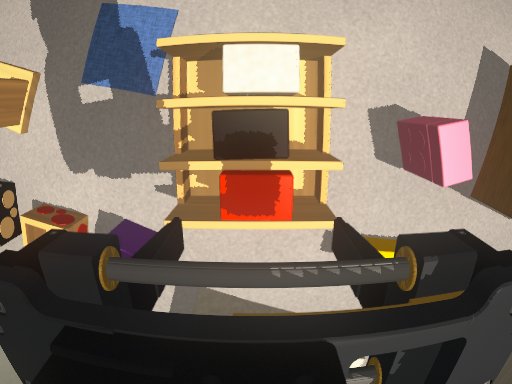

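Emit:
{"name": "carry_out", "arguments": {
  "deltas": [
    [0.07,-0.02,0,0],
    [0,0,0.5,0],
    [0,0,0.5,0],
    [0,0,0.5,0],
    [0,0,0.4,0],
    [0,0,0.15,0],
    [0,0,0,0],
    [0,0,0,0]
  ]
}}

```text
clock: 5.27
eef_pos: [584.2, 303.1, 79.2]
ee_rot: [-0.165, 0.986, 0.0, 0.001]
contact_force: [-0.4, -0.4, 0.6]
finger_gap: 95.3
grasp_force: 0.0
```

Emit:
{"name": "carry_out", "arguments": {
  "deltas": [
    [0,0,0,0],
    [0,0,0,0],
    [0,0,0,0],
    [0,0,0,0],
    [0,0,0,0],
    [0,0,0,0],
    [0,0,0,0],
    [0,0,0,0]
  ],
  "claw": -0.2,
  "squeeze": 20
}}

```text
clock: 5.93
eef_pos: [583.9, 303.0, 78.2]
ee_rot: [-0.165, 0.986, 0.0, 0.0]
contact_force: [0.5, -0.3, 3.0]
finger_gap: 64.2
grasp_force: 20.0
```

Emit:
{"name": "carry_out", "arguments": {
  "deltas": [
    [0,0,-0.1,0],
    [0,0,-0.2,0],
    [0,0,-0.3,0],
    [0,0,-0.4,0],
    [0,0,-0.5,0],
    [0,0,-0.5,0],
    [0,0,-0.5,0],
    [0,0,-0.4,0],
    [0,0,-0.2,0],
    [0,0,0,0]
  ],
  "squeeze": 25
}}

```text
clock: 6.77
eef_pos: [584.4, 303.3, 204.5]
ee_rot: [-0.165, 0.986, 0.0, 0.002]
contact_force: [-0.1, 1.3, -1.5]
finger_gap: 63.6
grasp_force: 25.0
```

```bash
python3 - <<'E'
from h import *
p=cam('wrist');h=hsv(p);H,S,V=h[...,0],h[...,1],h[...,2]
s=robot.observe();print(s['finger_gap'],s['contact_force'],s['grasp_force'])
e=s['eef_pos'];print('red',rect(p,((H<6)|(H>174))&(S>180)&(V>120),e[2]+102-78.2))
for n in('scene','side'):
  q=cam(n)
  for r in robot.pinpoint(q,'mat_top')[:1]: print(n,r['p'],atz(q,r['xy'],2))
  hh=hsv(q); print(rect(q,(hh[...,0]>100)&(hh[...,0]<122)&(hh[...,1]>90)&(np.arange(512)[None]<300)&(np.arange(384)[:,None]<225),2))
go(482,106,78,109)
save(p,'w3')
E
```

```text
63.930271806098894 [ 0.56891288  0.34119926 -3.02441247] 24.983070194721222
red (array([258., 232.]), np.int32(6061), [array([581.8, 302.7]), array([40. , 63.6]), np.float64(19.1)])
scene 0.64 [483.67468371  99.51138815]
(array([249., 163.]), np.int32(53), [array([462.3, 124.3]), array([28.8, 41.2]), np.float64(60.8)])
side 0.95 [481.11035177  87.18560381]
(array([208., 210.]), np.int32(818), [array([482.7,  95.2]), array([105.4, 107. ]), np.float64(4.1)])
t 7.02 at [583.4 302.8 200.8] hd 109.0 turn -0.0 shift [ 3.99 -3.83  3.08] j6 -1.52
```

View pics/w3.png

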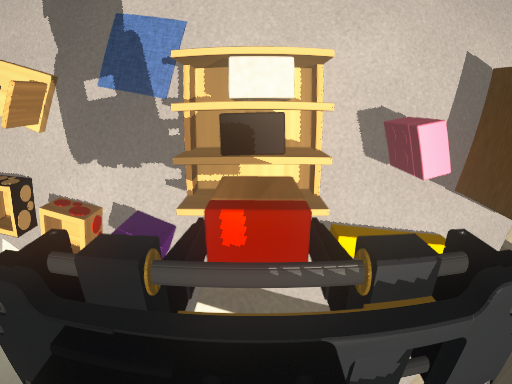

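The box is held upright, and the face towards the robot is plain wood, so the dots are on the far side as expected. Now I'll carry it to the mat.

Emit:
{"name": "carry_out", "arguments": {
  "deltas": [
    [0.25,-0.25,-0.1,0],
    [0.5,-0.5,0,0],
    [0.5,-0.5,0,0],
    [0.5,-0.5,0,0],
    [0.5,-0.5,0,0],
    [0.5,-0.5,0,0],
    [0.5,-0.5,0,0],
    [0.5,-0.5,0,0],
    [0.25,-0.3,0,0],
    [0.12,-0.11,0.3,0],
    [0,0,0.6,0],
    [0,0,0.6,0],
    [0,0,0.6,0],
    [0,0,0.5,0],
    [0,0,0.3,0],
    [0,0,0,0],
    [0,0,0,0]
  ]
}}

```text
clock: 8.43
eef_pos: [481.8, 92.0, 89.4]
ee_rot: [-0.165, 0.986, 0.0, -0.001]
contact_force: [-0.0, 0.3, -2.4]
finger_gap: 63.8
grasp_force: 25.0
```

```bash
python3 - <<'E'
from h import *
go(482,92,75,109)
E
```

```text
t 8.43 at [481.8  92.   89.4] hd 109.0 turn -0.0 shift [-0.01 -0.    0.36] j6 -1.85
```

Emit:
{"name": "carry_out", "arguments": {
  "deltas": [
    [0,0,0.15,0],
    [0,0,0.12,0],
    [0,0,0.05,0],
    [0,0,0.03,0],
    [0,0,0.03,0],
    [0,0,0,0],
    [0,0,0,0]
  ]
}}

```text
clock: 9.02
eef_pos: [482.1, 92.1, 74.9]
ee_rot: [-0.165, 0.986, 0.0, 0.0]
contact_force: [0.1, 0.1, -2.3]
finger_gap: 64.0
grasp_force: 25.0
```

Emit:
{"name": "carry_out", "arguments": {
  "deltas": [
    [0,0,0.02,0],
    [0,0,0.02,0],
    [0,0,0,0],
    [0,0,0,0]
  ]
}}

```text
clock: 9.35
eef_pos: [482.4, 92.1, 74.1]
ee_rot: [-0.165, 0.986, -0.0, 0.001]
contact_force: [-2.3, -0.6, 10.9]
finger_gap: 63.4
grasp_force: 25.0
```

Emit:
{"name": "carry_out", "arguments": {
  "deltas": [
    [0,0,0,0],
    [0,0,0,0],
    [0,0,0,0],
    [0,0,0,0],
    [0,0,-0.3,0],
    [0,0,-0.5,0],
    [0,0,-0.6,0],
    [0,0,-0.6,0],
    [0,0,-0.3,0],
    [0,0,0,0],
    [0,0,0,0]
  ],
  "claw": 1
}}

```text
clock: 10.27
eef_pos: [482.0, 92.1, 165.1]
ee_rot: [-0.165, 0.986, -0.0, 0.0]
contact_force: [0.4, 0.6, -0.1]
finger_gap: 94.9
grasp_force: 0.0
```

Emit:
{"name": "carry_out", "arguments": {
  "deltas": [
    [0,0,0,7],
    [0,0,0,7],
    [0,0,0,7],
    [0,0,0,7],
    [0,0,0,7],
    [0,0,0,7],
    [0,0,0,7],
    [0,0,0,7],
    [0,0,0,7],
    [0,0,0,7],
    [0,0,0,7],
    [0,0,0,7],
    [0,0,0,6],
    [0,0,0,0],
    [0,0,0,0]
  ]
}}

```text
clock: 11.52
eef_pos: [481.6, 92.0, 164.0]
ee_rot: [0.58, 0.815, -0.001, -0.001]
contact_force: [0.3, 1.0, 0.5]
finger_gap: 95.1
grasp_force: 0.0
```

```bash
python3 - <<'E'
from h import *
p=cam('wrist');h=hsv(p);H,S,V=h[...,0],h[...,1],h[...,2]
r=rect(p,((H<6)|(H>174))&(S>180)&(V>100),98);print('red',r)
go(482,92,80,19);save(p,'w4')
E
```

```text
red (array([261., 195.]), np.int32(3257), [array([484.7,  94.4]), array([41. , 65.3]), np.float64(18.8)])
t 11.57 at [481.7  92.  164.2] hd 19.2 turn 0.2 shift [-0.    0.01  2.11] j6 -0.28
```

View pics/w4.png

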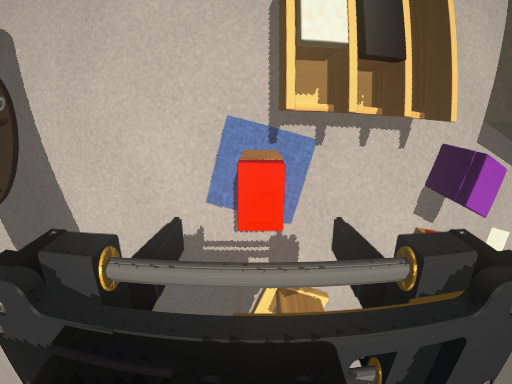

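Emit:
{"name": "carry_out", "arguments": {
  "deltas": [
    [0,0.08,0.2,0.2],
    [0,0,0.5,0],
    [0,0,0.5,0],
    [0,0,0.5,0],
    [0,0,0.4,0],
    [0,0,0,0],
    [0,0,0,0]
  ]
}}

```text
clock: 12.15
eef_pos: [484.8, 93.1, 80.4]
ee_rot: [0.582, 0.813, -0.001, -0.001]
contact_force: [-0.2, 0.2, 0.3]
finger_gap: 95.1
grasp_force: 0.0
```

Emit:
{"name": "carry_out", "arguments": {
  "deltas": [
    [0,0,0,0],
    [0,0,0,0],
    [0,0,0,0],
    [0,0,0,0],
    [0,0,0,0],
    [0,0,0,0],
    [0,0,0,0],
    [0,0,0,0]
  ],
  "claw": -0.5,
  "squeeze": 15
}}

```text
clock: 12.82
eef_pos: [485.1, 93.1, 81.2]
ee_rot: [0.582, 0.813, 0.0, 0.0]
contact_force: [-0.6, 1.9, 1.0]
finger_gap: 47.2
grasp_force: 0.0
```

Emit:
{"name": "carry_out", "arguments": {
  "deltas": [
    [0,0,-0.1,0],
    [0,0,-0.3,0],
    [0,0,-0.6,0],
    [0,0,-0.7,0],
    [0,0,-0.7,0],
    [0,0,-0.5,0],
    [0,0,-0.3,0],
    [0,0,0,0],
    [0,0,0,0]
  ],
  "squeeze": 25
}}

```text
clock: 13.57
eef_pos: [485.0, 93.1, 209.3]
ee_rot: [0.582, 0.813, 0.0, 0.0]
contact_force: [0.6, 1.5, 0.7]
finger_gap: 23.9
grasp_force: 0.0
```

```bash
python3 - <<'E'
from h import *
go(482,92,80,19)
s=robot.observe();print(s['finger_gap'],s['grasp_force'],s['contact_force'])
p=cam('wrist');h=hsv(p);H,S,V=h[...,0],h[...,1],h[...,2]
print('red',rect(p,((H<6)|(H>174))&(S>180)&(V>100),98+s['eef_pos'][2]-79.5))
save(p,'w5')
o={}
for n in('scene','side'):
  q=cam(n);save(q,n+'5');o[n]=q
for k,z in dict(cradle=0,jaw_grip=103,pad_face=60).items():
  ob=[]
  for n,q in list(o.items())+[('wrist',p)]:
    r=robot.pinpoint(q,k)[:1]
    if r: ob.append((q,r[0]['xy']));print(k,n,round(r[0]['p'],2),np.round(r[0]['xy'],1),np.round(atz(q,r[0]['xy'],z),1))
E
```

```text
t 13.57 at [485.   93.1 209.3] hd 18.8 turn -0.2 shift [-0.   -0.08  3.23] j6 -0.27
23.947066994930367 0.0 [0.56728413 1.48919675 0.68388908]
red (array([256., 183.]), np.int32(2409), [array([474.7, 124.4]), array([23.3, 36.3]), np.float64(18.8)])
cradle scene 0.89 [189.1 218.9] [ 580.8 -200.6]
cradle side 0.88 [284.1 263.9] [ 573.8 -201.6]
jaw_grip scene 0.84 [161.9 211.5] [ 566.9 -284.4]
jaw_grip side 0.66 [302.5 262.2] [ 573.2 -281.9]
pad_face scene 0.38 [181.1 211. ] [ 571.4 -219.8]
pad_face side 0.45 [286.9 254.9] [ 570.9 -215.4]
```

View pics/w5.png

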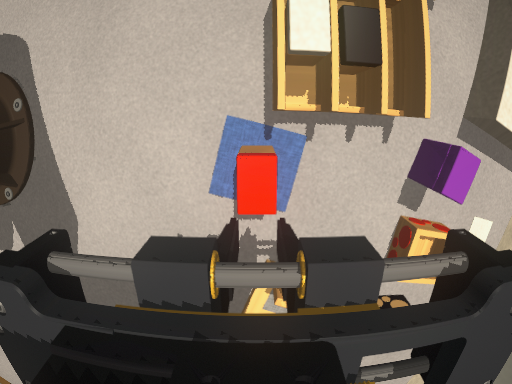

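The fingers hadn't closed yet when I lifted, so the box is still standing untouched on the mat at (256,183). I'll re-open, go back down and wait longer this time.

Emit:
{"name": "carry_out", "arguments": {
  "deltas": [
    [0,0,0,0],
    [0,0,0,0],
    [0,0,0,0],
    [0,0,0,0],
    [0,0,0,0],
    [0,0,0.3,0],
    [0,0,0.5,0],
    [0,0,0.6,0],
    [0,0,0.6,0],
    [0,0,0.6,0],
    [0,0,0.4,0],
    [0,0,0.23,0],
    [0,0,0,0]
  ],
  "claw": 0.4
}}

```text
clock: 15.25
eef_pos: [484.4, 93.1, 78.5]
ee_rot: [0.582, 0.813, -0.001, -0.001]
contact_force: [-0.2, 0.4, 0.3]
finger_gap: 66.7
grasp_force: 0.0
```

Emit:
{"name": "carry_out", "arguments": {
  "deltas": [
    [0,0,0,0],
    [0,0,0,0],
    [0,0,0,0],
    [0,0,0,0],
    [0,0,0,0],
    [0,0,0,0],
    [0,0,0,0],
    [0,0,0,0],
    [0,0,0,0],
    [0,0,0,0],
    [0,0,0,0],
    [0,0,0,0]
  ],
  "claw": -0.5,
  "squeeze": 20
}}

```text
clock: 16.25
eef_pos: [485.9, 93.0, 82.0]
ee_rot: [0.582, 0.813, 0.001, 0.001]
contact_force: [-4.7, -1.7, 23.7]
finger_gap: 24.5
grasp_force: 14.8
```

```bash
python3 - <<'E'
from h import *
p=cam('wrist');q=cam('side');s=cam('scene')
a=p['color'][:,:,::-1]
def crop(q,P,k=3):
    c=proj(q,P).astype(int);y0=max(0,c[1]-50);x0=max(0,c[0]-60);return cv2.resize(q['color'][y0:y0+100,x0:x0+120,::-1],(400,333))
b=np.hstack([crop(q,[485,93,50]),crop(s,[485,93,50])])
a=cv2.resize(a[100:],(356,197))
c=np.zeros((600,800,3),np.uint8);c[:333]=b;c[340:340+260,:370]=cv2.resize(p['color'][90:350,100:470,::-1],(370,260))
cv2.imwrite('pics/c6.png',c)
print(robot.observe()['finger_gap'],robot.observe()['contact_force'])
E
```

```text
23.834572227476286 [-4.89688181 -2.53925695 24.72595629]
```

View pics/c6.png

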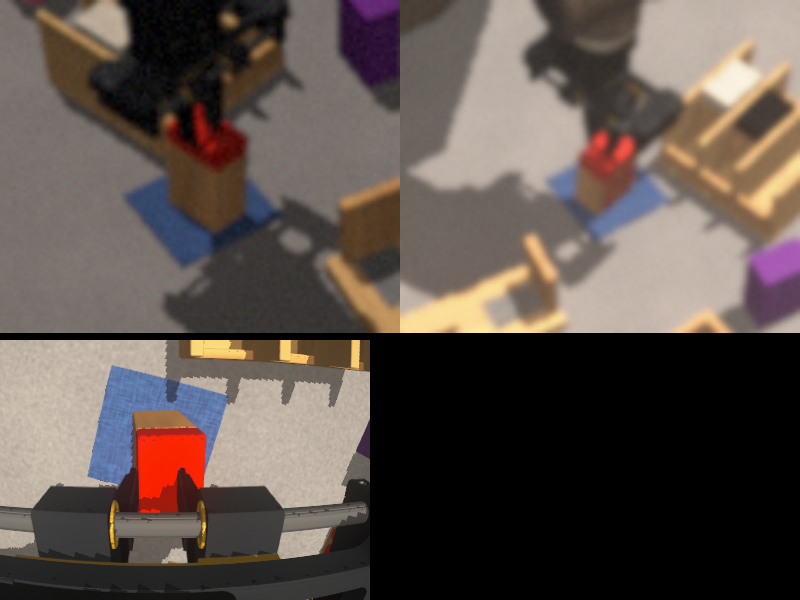

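```bash
python3 - <<'E'
from h import *
s,e,M,h=pose();print(e,h,s['finger_gap'],s['grasp_force'],s['contact_force'],s['wrist_torque'])
p=cam('wrist')
print('tips gap24',[np.round(proj(p,e+M@[0,y,22])) for y in(-24,-12,0,12,24)])
print('tips at z98',[np.round(proj(p,e+M@[0,y,e[2]-98])) for y in(-24,-12,0,12,24)])
H=hsv(p)
def ch(v):
    h,s,V=v
    if V<60:return '#'
    if (h<6 or h>174) and s>150:return 'R' if V>150 else 'r'
    if 100<h<122 and s>80:return '~'
    if h<30 and s>80:return 'w'
    return '.'
for y in range(155,290,3):print(y,''.join(ch(H[y,x]) for x in range(200,330,2)))
E
```

```text
[485.90742418  92.96445868  81.98265869] 18.78481785041549 23.834572227476286 14.823495566379279 [-4.89688181 -2.53925695 24.72595629] [-0.55690262  0.87696425 -0.07386241]
tips gap24 [array([224., 214.]), array([240., 214.]), array([256., 214.]), array([272., 214.]), array([288., 214.])]
tips at z98 [array([218., 234.]), array([237., 234.]), array([256., 234.]), array([275., 234.]), array([294., 234.])]
155 ..~~~~~~~~~~~~~~~~~~~~~~~~~~~~~~~~~~~~~~~~~~~~~~~~~~~~~~~~~~~~~..
158 .~~~~~~~~~~~~~~~~~~~~~~~~~~~~~~~~~~~~~~~~~~~~~~~~~~~~~~~~~~~~~~..
161 .~~~~~~~~~~~~~~~~wwwwwwwwwwwwwwwwwwwwwww~~~~~~~~~~~~~~~~~~~~~~...
164 .~~~~~~~~~~~~~~~.wwwwwwwwwwwwwwwwwwwwwwww.~~~~~~~~~~~~~~~~~~~~...
167 ~~~~~~~~~~~~~~~~.wwwwwwwwwwwwwwwwwwwwwwwwww.~~~~~~~~~~~~~~~~~....
170 ~~~~~~~~~~~~~~~~.wwwwwwwwwwwwwwwwwwwwwwwwwwww~~~~~~~~~~~~~~~~....
173 ~~~~~~~~~~~~~~~~.wwwwwwwwwwwwwwwwwwwwwwwwwwwww.~~~~~~~~~~~~~.....
176 ~~~~~~~~~~~~~~~~~wwwwwwwwwwwwwwwwwwwwwwwwwwwwwww.~~~~~~~~~~~.....
179 ~~~~~~~~~~~~~~~~~wwwRRRRRRRRRRRRRRRRRRRRRRRRRRRRRR~~~~~~~~~......
182 ~~~~~~~~~~~~~~~~.wrRRRRRRRRRRRRRRRRRRRRRRRRRRRRRRRR.~~~~~~
[... 1757 characters left out ...]

260 #####wwwww#########rrRRRRRRRRRRRRRRRRRRr#########wwww############
263 #####www..........................................www#####.......
266 ....#www..........................................www#...........
269 ....#www..........................................www##..........
272 ....#www...........................................ww##..........
275 ....#ww............................................www...........
278 ....#www...........................................ww#...........
281 ....#www...........................................ww#...........
284 ....#www..........................................www#...........
287 ....#wwww........................................wwww#...........
```

Something is wrong: the gap reads 24 mm, less than the box's 42 mm, and the box leans a few degrees. I'll undo the close in small steps and watch the force.

Emit:
{"name": "carry_out", "arguments": {
  "deltas": [
    [0,0,0,0],
    [0,0,0,0],
    [0,0,0,0]
  ],
  "claw": -0.3
}}

```text
clock: 16.7
eef_pos: [487.0, 93.2, 82.0]
ee_rot: [0.582, 0.813, 0.002, 0.002]
contact_force: [-0.8, -0.5, 19.5]
finger_gap: 32.7
grasp_force: 9.2
```

Emit:
{"name": "carry_out", "arguments": {
  "deltas": [
    [0,0,0,0],
    [0,0,0,0],
    [0,0,0,0]
  ],
  "claw": -0.1
}}

```text
clock: 16.95
eef_pos: [487.1, 93.2, 81.9]
ee_rot: [0.582, 0.813, 0.002, 0.002]
contact_force: [0.6, 0.7, 16.2]
finger_gap: 42.4
grasp_force: 8.1
```

```bash
cat >> h.py <<'E'
def asc(p,r,c):
    H=hsv(p)
    def ch(v):
        h,s,V=v
        if V<60:return '#'
        if (h<6 or h>174) and s>150:return 'R' if V>150 else 'r'
        if 100<h<122 and s>80:return '~'
        if h<30 and s>80:return 'w'
        return '.'
    for y in range(*r,4):print(y,''.join(ch(H[y,x]) for x in range(*c,3)))
E
python3 - <<'E'
from h import *
s,e,M,h=pose();print(e,h,s['finger_gap'],s['grasp_force'],s['contact_force'],s['wrist_torque'])
asc(cam('wrist'),(155,264),(200,330))
E
```

```text
[487.06942986  93.24808989  81.89722702] 18.774273469834586 42.37969133987978 8.078591474331915 [ 0.56068254  0.70146958 16.21350956] [ 0.15532268 -0.43898635  0.00462618]
155 .~~~~~~~~~~~~~~~~~~~~~~~~~~~~~~~~~~~~~~~~~..
159 ~~~~~~~~~~~~~~~~~~~~~~~~~~~~~~~~~~~~~~~~~...
163 ~~~~~~~~~~~wwwwwwwwwwwwwwwww~~~~~~~~~~~~~...
167 ~~~~~~~~~~~wwwwwwwwwwwwwwwwwww~~~~~~~~~~....
171 ~~~~~~~~~~~wwwwwwwwwwwwwwwwwwwww.~~~~~~~....
175 ~~~~~~~~~~~wwwwwwwwwwwwwwwwwwwwwwww~~~~~....
179 ~~~~~~~~~~~wwwwwwwwwwRRRRRRRRRRRRRRRR.~.....
183 ~~~~~~~~~~~wwwwwrRRRRRRRRRRRRRRRRRRRRRRw....
187 ~~~~~~~~~~~wwwwwrrRRRRRRRRRRRRRRRRRRRRRR....
191 ~~~~~~~~~~~wwwwwrrRRRRRRRRRRRRRRRRRRRRRR....
195 ~~~~~~~~~~~wwwwwrrRRRRRRRRRRRRRRRRRRRRRR....
199 ~~~~~~~~~~~wwwwwrrRRRRRRRRRRRRRRRRRRRRRR....
203 ~~~~~~~~~~~wwwwwrrRRRRRRRRRRRRRRRRRRRRRR....
207 ~~~~~~~~~~~wwwwwrrRRRRRRRRRRRRRRRRRRRRRR....
211 ~~~~~~~~~~~wwwwwrrRRRRRRRRRRRRRRRRRRRRRR....
215 ~~~~~~~~~~~wwwwwrrRRRRRRRRRRRRRRRRRRRRRw....
219 ~~~~~~#~~~~wwwwwrrRRRRRRRRRRRRRRrrRRRRRw....
223 ~~~~~###~~~wwwwwrrRRRRRRRRRRRRRrrrRRRRR.....
227 ~~~#####~~~wwwwwrrRRRRRRRRRRRRRrwrrrRRR.....
231 ..######~~~~wwwwrrRRRRRRRRRRRRRrwrrrwRR.....
235 .#######~~~~wwwwrrRRRRRRRRRRRRRrrrrwwwR.....
239 ########.....wwwrrRRRRRRRRRRRRRrrrrrrww...w.
243 ########.....wwwrrRRRRRRRRRRRRrrrrrrrww#..##
247 ########......wwrrRRRRRRRRRRRRrrrrwrw####.##
251 ########......wwrrRRRRRRRRRRRRRrrww######www
255 ########.......wrrRRRRRRRRRRRRR#w#########ww
259 ########.......wrrRRRRRRRRRRRRRr#########www
263 ...........................................w
```

Opening drags the box top along: the lean is increasing. I'll go back to the earlier gap and ease upwards, since the contact force pushes the tool up.

Emit:
{"name": "carry_out", "arguments": {
  "deltas": [
    [0,0,0,0],
    [0,0,0,0],
    [0,0,0,0],
    [0,0,0,0],
    [0,0,0,0]
  ],
  "claw": -0.5,
  "squeeze": 10
}}

```text
clock: 17.42
eef_pos: [486.8, 93.2, 81.9]
ee_rot: [0.582, 0.813, 0.002, 0.002]
contact_force: [-1.4, -0.5, 18.8]
finger_gap: 24.4
grasp_force: 14.1
```

```bash
python3 - <<'E'
from h import *
s,e,M,h=pose();print(e,h,s['finger_gap'],s['grasp_force'],s['contact_force'],s['wrist_torque'])
p=cam('wrist');asc(p,(155,264),(200,330))
b=p['color'][140:270,190:340,::-1];cv2.imwrite('pics/c7.png',cv2.resize(b,(690,600),interpolation=cv2.INTER_CUBIC))
E
```

```text
[486.79845595  93.19144937  81.91783031] 18.776840655417733 24.383097805201203 14.11644742358476 [-1.36859644 -0.5061911  18.8380786 ] [-0.06309549 -0.12147748 -0.00200173]
155 .~~~~~~~~~~~~~~~~~~~~~~~~~~~~~~~~~~~~~~~~~..
159 .~~~~~~~~~~~~~~~~~~~~~~~~~~~~~~~~~~~~~~~~...
163 ~~~~~~~~~~~wwwwwwwwwwwwwwww~~~~~~~~~~~~~~...
167 ~~~~~~~~~~~wwwwwwwwwwwwwwwwww~~~~~~~~~~~~...
171 ~~~~~~~~~~~wwwwwwwwwwwwwwwwwww.~~~~~~~~~....
175 ~~~~~~~~~~~wwwwwwwwwwwwwwwwwwwww~~~~~~~~....
179 ~~~~~~~~~~~wwRRRRRRRRRRRRRRRRRRRR.~~~~~.....
183 ~~~~~~~~~~~wrRRRRRRRRRRRRRRRRRRRRRR~~~~.....
187 ~~~~~~~~~~~wrRRRRRRRRRRRRRRRRRRRRRRR~~~.....
191 ~~~~~~~~~~~wrRRRRRRRRRRRRRRRRRRRRRRR~~......
195 ~~~~~~~~~~~wrRRRRRRRRRRRRRRRRRRRRRRR~~......
199 ~~~~~~~~~~~wrRRRRRRRRRRRRRRRRRRRRRR.~.......
203 ~~~~~~~~~~~wrRRRRRRRRRRRRRRRRRRRRRR.~.......
207 ~~~~~~~~~~~wrRRRRRRRRRRRRRRRRRRRRRR.........
211 ~~~~~~~~~~~wrRRRRRRRRRRRRRRRRRRRRRR.........
215 ~~~~~~~~~~~wrRRRRRRRRRRRRRRRRRRRRRR.........
219 ~~~~~~~~~~..rRRRRRRRRRRRRRRrrRRRRRR.........
223 ~~~~~~~~~~#..RRRRRRRRRRRRRrrrRRRRRR.........
227 ~~~~~~~~.###.RRRRRRRRRRRRRrrrrrRRRR.........
231 ..~~~~~~###..RRRRRRRRRRRRRrwrrrrRRR.........
235 .......####..RRRRRRRRRRRRRrwrrrwRRR.........
239 ###########.#RRRRRRRRRRRRRrrrrrrwrwwww...###
243 #############RRRRRRRRRRRRRrrrrr###www..#####
247 #############RRRRRRRRRRRRRrrr######ww#######
251 ####ww#######rRRRRRRRRRRRR#######ww#########
255 ####www######rRRRRRRRRRRRRr######ww#########
259 ####www######rRRRRRRRRRRRRr######www########
263 ###ww.............................ww###.....
```

View pics/c7.png

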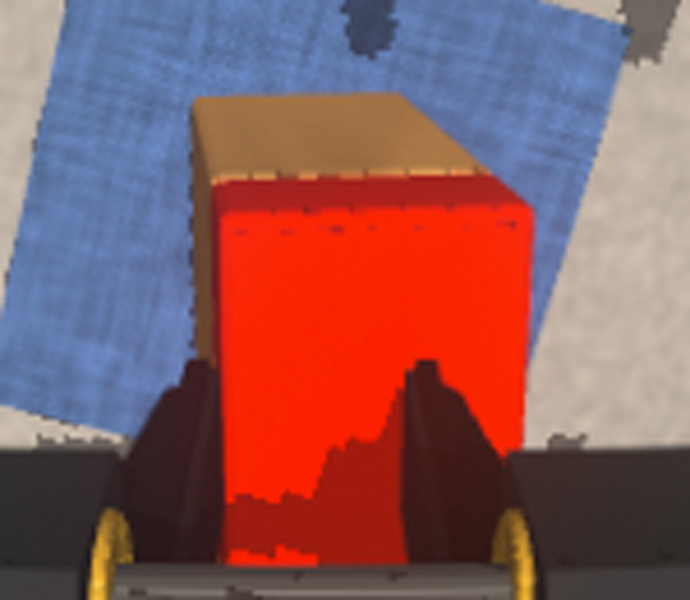

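The crop settles it: the right fingertip is standing on the lid at (425,365) and the left one hangs beside the box. So the tips only reach about lid level (z ≈ 98 with TCP at 82), and the real tips are roughly 38 mm shorter than assumed. My grip was too shallow. I'll ease up so the box rocks back upright, then grip lower.

Emit:
{"name": "carry_out", "arguments": {
  "deltas": [
    [0,0,-0.03,0],
    [0,0,-0.03,0],
    [0,0,-0.03,0],
    [0,0,-0.03,0],
    [0,0,-0.03,0],
    [0,0,-0.03,0],
    [0,0,-0.05,0],
    [0,0,-0.1,0],
    [0,0,-0.2,0],
    [0,0,-0.5,0],
    [0,0,-0.7,0],
    [0,0,-0.6,0],
    [0,0,0,0]
  ]
}}

```text
clock: 18.55
eef_pos: [486.8, 93.3, 177.7]
ee_rot: [0.582, 0.813, 0.002, 0.003]
contact_force: [0.3, -0.2, 0.1]
finger_gap: 23.9
grasp_force: 0.0
```

Emit:
{"name": "carry_out", "arguments": {
  "deltas": [
    [0,0,0,0],
    [0,0,0,0],
    [0,0,0,0],
    [0,0,0,0],
    [0,0,0,0],
    [0,0,0,0],
    [0,0,0,0],
    [0,0,0,0],
    [0,0,0,0]
  ],
  "claw": 0.8
}}

```text
clock: 19.3
eef_pos: [485.0, 93.1, 173.0]
ee_rot: [0.582, 0.813, -0.0, -0.0]
contact_force: [0.2, -0.3, -0.5]
finger_gap: 78.4
grasp_force: 0.0
```

```bash
python3 - <<'E'
from h import *
p=cam('wrist');h=hsv(p);H,S,V=h[...,0],h[...,1],h[...,2]
print('red',rect(p,((H<6)|(H>174))&(S>180)&(V>100),98))
s,e,M,hd=pose();print(e,hd,s['contact_force'])
for z in(22,0,-16):print(z,[np.round(proj(p,e+M@[x,s['finger_gap']/2,z])) for x in(-10,10)],s['finger_gap'])
asc(p,(120,264),(170,350))
E
```

```text
red (array([256., 192.]), np.int32(3071), [array([484.5,  94.6]), array([41.1, 65. ]), np.float64(18.8)])
[485.06983982  93.0850947  173.08830488] 18.77726128874337 [-1.24081212 -0.16122733 -0.52985495]
22 [array([310., 226.]), array([311., 201.])] 82.06651942584662
0 [array([315., 238.]), array([317., 211.])] 82.06651942584662
-16 [array([319., 248.]), array([322., 219.])] 82.06651942584662
120 ..................~~~~~~~...................................
124 ..................~~~~~~~~~~~~..............................
128 .................~~~~~~~~~~~~~~~~~~.........................
132 .................~~~~~~~~~~~~~~~~..~~~~~....................
136 .................~~~~~~~~~~~~~~~..~~~~~~~~~~~...............
140 .................~~~~~~~~~~~~~~~.~~~~~~~~~~~~~~.............
144 ................~~~~~~~~~~~~~~~~~~~~~~~~~~~~~~~.............
148 ................~~~~~~~~...........~~~~~~~~~~~~.............
152 ................~~~~~~~wwwwwwwwwwww.~~~~~~~~~~..............
156 ...............~~~~~~~.wwwwwwwwwwwww~~~~~~~~~~..............
160 ...............~~~~~~~RRRRRRRRRRRRRRr~~~~~~~~~.....
[... 934 characters left out ...]
............RRRRRRRRRRRRRRR..............###......
224 ....####..............RRRRRRRRRRRRRRR..............####.....
228 ...######..........................................######...
232 .########..........................................#######..
236 #########..........................................########.
240 #########.........................................##########
244 #########.........................................##########
248 #########.........................................##########
252 #########..........................................#########
256 ########...........................................#########
260 ########............................................########
```

The box is upright again at the same spot, and the visible fingertips match tool z ≈ −16. I'll grip again 25 mm deeper.

Emit:
{"name": "carry_out", "arguments": {
  "deltas": [
    [0,0,0.4,0],
    [0,0,0.6,0],
    [0,0,0.6,0],
    [0,0,0.5,0],
    [0,0,0.4,0],
    [0,0,0.3,0],
    [0,0,0.13,0],
    [0,0,0,0],
    [0,0,0,0]
  ]
}}

```text
clock: 20.1
eef_pos: [485.3, 93.1, 56.2]
ee_rot: [0.582, 0.813, 0.0, 0.0]
contact_force: [-0.2, -0.1, -0.2]
finger_gap: 85.7
grasp_force: 0.0
```

Emit:
{"name": "carry_out", "arguments": {
  "deltas": [
    [0,0,0,0],
    [0,0,0,0],
    [0,0,0,0],
    [0,0,0,0],
    [0,0,0,0],
    [0,0,0,0],
    [0,0,0,0],
    [0,0,0,0],
    [0,0,0,0],
    [0,0,0,0],
    [0,0,0,0]
  ],
  "claw": -0.2,
  "squeeze": 20
}}

```text
clock: 21.02
eef_pos: [485.0, 93.1, 55.9]
ee_rot: [0.582, 0.813, 0.0, -0.0]
contact_force: [-1.0, 1.0, 1.4]
finger_gap: 42.0
grasp_force: 20.0
```

The grip is now solid at 42.0 mm. I'll lift, turn towards the cradle's heading and look at the cradle from above.

Emit:
{"name": "carry_out", "arguments": {
  "deltas": [
    [0,0,-0.1,0],
    [0,0,-0.3,0],
    [0,0,-0.5,0],
    [0,0,-0.6,0],
    [0,0,-0.6,0],
    [0,0,-0.6,4.4],
    [0,0,-0.6,4.4],
    [0,0,-0.6,0],
    [0,0,-0.4,0],
    [0,0,-0.2,0]
  ],
  "squeeze": 25
}}

```text
clock: 21.85
eef_pos: [485.4, 93.1, 238.1]
ee_rot: [0.643, 0.766, 0.001, 0.001]
contact_force: [0.1, 0.5, -1.8]
finger_gap: 41.8
grasp_force: 25.0
```

Emit:
{"name": "carry_out", "arguments": {
  "deltas": [
    [-0.3,0.05,0,0],
    [-0.6,0.07,0,0],
    [-0.6,0.07,0,0],
    [-0.6,0.07,0,0],
    [-0.6,0.07,0,0],
    [-0.6,0.07,0,0],
    [-0.6,0.07,0,0],
    [-0.6,0.07,0,0],
    [-0.6,0.07,0,0],
    [-0.6,0.07,0,0],
    [-0.6,0.07,0,0],
    [-0.6,0.04,0,0],
    [-0.3,0,0,0],
    [-0.15,0,0,0],
    [0,0,0,0],
    [0,0,0,0],
    [0,0,0,0]
  ]
}}

```text
clock: 23.27
eef_pos: [566.8, -190.0, 235.8]
ee_rot: [0.643, 0.766, 0.0, -0.0]
contact_force: [0.2, -0.1, -2.3]
finger_gap: 42.2
grasp_force: 25.0
```

```bash
python3 - <<'E'
from h import *
p=cam('wrist');s,e,M,hd=pose();print(s['clock'],e,hd,s['finger_gap'],s['contact_force'])
h=hsv(p);H,S,V=h[...,0],h[...,1],h[...,2]
print('red',rect(p,((H<6)|(H>174))&(S>180)&(V>100),98+e[2]-56))
np.savez('p8.npz',color=p['color'],camera_matrix=p['camera_matrix'],cam_to_world=p['cam_to_world'])
cv2.imwrite('pics/w8.png',cv2.resize(p['color'][:,:,::-1],(800,600),interpolation=cv2.INTER_CUBIC))
for k,z in dict(cradle=0,jaw_grip=103,pad_face=60).items():
    for r in robot.pinpoint(p,k)[:1]: print(k,round(r['p'],2),np.round(r['xy'],1),np.round(atz(p,r['xy'],z),1))
E
```

```text
23.3167 [ 566.95496214 -189.94607997  235.94106404] 10.034609339852473 41.94992137393377 [-0.20207498 -0.07107675 -2.65381317]
red (array([257., 225.]), np.int32(5548), [array([ 565.1, -174.7]), array([41.8, 41.3]), np.float64(10.1)])
cradle 0.65 [263.8 171.8] [ 578.7 -198.5]
```

View pics/w8.png

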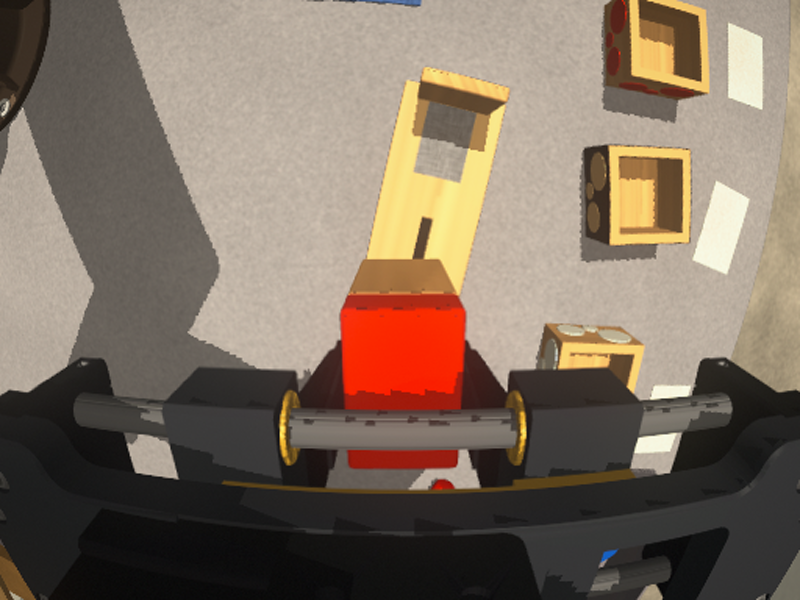

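The cradle runs up-right in the wrist view, with deck edges from (370,258) to (408,82), the grey felt at about (445,140) and the stop at (465,85). The held box is square in the grip. I'll fit the deck edges, felt and stop numerically.

```bash
python3 - <<'E'
from h import *
d=np.load('p8.npz');p=dict(color=d['color'],camera_matrix=d['camera_matrix'],cam_to_world=d['cam_to_world'],fish=True)
h=hsv(p);H,S,V=h[...,0],h[...,1],h[...,2]
wood=(H>8)&(H<32)&(S>85)&(V>70)
L=[];Rr=[]
for r in range(66,164,2):
    c=np.where(wood[r,225:345])[0]+225
    if len(c): L.append([*atz(p,(c[0]-.5,r),18),r,c[0]]);Rr.append([*atz(p,(c[-1]+.5,r),18),r,c[-1]])
L=np.array(L);Rr=np.array(Rr)
def fit(A):
    for _ in range(5):
        q=np.polyfit(A[:,1],A[:,0],1);res=A[:,0]-np.polyval(q,A[:,1]);k=abs(res)<max(1.5*res.std(),.7);A=A[k]
    return q,len(A),res.std()
for A in(L,Rr):
    q,n,sd=fit(A);print('slope dx/dy',q[0],'x at y=-90',np.polyval(q,-90),n,sd)
print(np.c_[L[::4,:],Rr[::4,:]].round(1))
for y in range(40,122,2):print(y,''.join('w' if wood[y,x] else ('#' if V[y,x]<75 else ('d' if V[y,x]<130 else '.')) for x in range(250,334)))
print(p['cam_to_world'][:3,3])
E
```

```text
slope dx/dy 0.04334031759448949 x at y=-90 539.3005911861012 49 0.3783600864722497
slope dx/dy 0.042735694060824184 x at y=-90 629.271781540988 42 0.3307117941416645
[[ 540.8  -53.3   66.   256.   630.1  -34.6   66.   322. ]
 [ 540.1  -64.8   74.   254.   630.7  -46.1   74.   321. ]
 [ 539.4  -76.1   82.   252.   631.4  -57.5   82.   320. ]
 [ 540.   -87.2   90.   251.   630.6  -69.1   90.   318. ]
 [ 539.3  -98.4   98.   249.   630.   -80.6   98.   316. ]
 [ 538.5 -109.7  106.   247.   629.3  -92.1  106.   314. ]
 [ 537.7 -120.9  114.   245.   628.7 -103.5  114.   312. ]
 [ 536.9 -132.1  122.   243.   628.1 -114.9  122.   310. ]
 [ 537.4 -143.1  130.   242.   627.5 -126.3  130.   308. ]
 [ 536.6 -154.4  138.   240.   626.9 -137.7  138.   306. ]
 [ 535.7 -165.7  146.   238.   626.4 -149.2  146.   304. ]
 [ 536.2 -176.9  154.   237.   625.9 -160.6  154.   302. ]
 [ 535.3 -188.4  162.   235.   625.4 -172.2  162.   300. ]]
40 ....................................................................................
42 ...........................................................................
[... 2796 characters left out ...]
wwwwwwwwwwwwww...................
108 wwwwwwwwwwwwwww...............................wwwwwwwwwwwwwwwwwww...................
110 wwwwwwwwwwwwwwww..............................wwwwwwwwwwwwwwwwww....................
112 wwwwwwwwwwwwwwwwwwwwwwww......................wwwwwwwwwwwwwwwwww....................
114 wwwwwwwwwwwwwwwwwwwwwwwwwwwwwwwwww...........wwwwwwwwwwwwwwwwww.....................
116 wwwwwwwwwwwwwwwwwwwwwwwwwwwwwwwwwwwwwwwwww...wwwwwwwwwwwwwwwww......................
118 wwwwwwwwwwwwwwwwwwwwwwwwwwwwwwwwwwwwwwwwwwwwwwwwwwwwwwwwwwwwww......................
120 wwwwwwwwwwwwwwwwwwwwwwwwwwwwwwwwwwwwwwwwwwwwwwwwwwwwwwwwwwwww.......................
[ 554.85975683 -117.00611718  423.71018944]
```

```bash
python3 - <<'E'
from h import *
d=np.load('p8.npz');p=dict(color=d['color'],camera_matrix=d['camera_matrix'],cam_to_world=d['cam_to_world'],fish=True)
h=hsv(p);H,S,V=h[...,0],h[...,1],h[...,2]
wood=(H>8)&(H<32)&(S>85)&(V>70)
m=~wood;sub=np.zeros_like(m);sub[60:122,262:308]=m[60:122,262:308]
n,l,st,c=cv2.connectedComponentsWithStats(sub.astype(np.uint8),connectivity=4)
i=l[95,280];print(st[i])
print(rect(p,l==i,18))
# stop top front/back edges at z 93
for xy in [(270,44),(325.5,56),(269,52.5),(323,66)]:print(xy,np.round(atz(p,xy,93),1))
for y in(-90,-66,-50): print(y,584.3+.0431*(y+90))
go(586,-90,150,-2.5)
E
```

```text
[ 265   65   40   52 1418]
(array([284.,  91.]), np.int32(1414), [array([584.9, -79.4]), array([64.1, 41.5]), np.float64(87.9)])
(270, 44) [554.6 -37.2]
(325.5, 56) [617.6 -37.5]
(269, 52.5) [555.2 -47.1]
(323, 66) [616.8 -49.7]
-90 584.3
-66 585.3344
-50 586.024
t 23.47 at [ 567.1 -190.3  236.1] hd 10.0 turn 12.5 shift [2.52 0.36 2.15] j6 -0.61
```

Emit:
{"name": "carry_out", "arguments": {
  "deltas": [
    [0,0,0,6.2],
    [0,0,0,6.2],
    [0.4,0.06,0,0],
    [0.6,0.07,0,0],
    [0.6,0.08,0,0],
    [0.6,0.07,0,0],
    [0.42,0.05,0,0],
    [0,0,0.4,0],
    [0,0,0.6,0],
    [0,0,0.6,0],
    [0,0,0.6,0],
    [0,0,0.6,0],
    [0,0,0.4,0],
    [0,0,0.3,0],
    [0,0,0,0],
    [0,0,0,0],
    [0,0,0,0]
  ]
}}

```text
clock: 24.88
eef_pos: [585.2, -86.7, 96.8]
ee_rot: [0.722, 0.692, 0.0, 0.001]
contact_force: [0.3, 0.3, -1.7]
finger_gap: 41.9
grasp_force: 25.0
```

```bash
python3 - <<'E'
from h import *
go(584.6,-86,74,-2.45);s=robot.observe();print(s['contact_force'],s['finger_gap'])
p=cam('wrist');asc(p,(100,240),(195,330))
E
```

```text
t 24.88 at [585.2 -86.7  96.8] hd -2.4 turn 0.0 shift [ 0.02 -0.02  0.57] j6 -0.22
[ 0.30086836  0.28332603 -1.69237381] 41.937196417811265
100 .............................................
104 .............................................
108 .............................................
112 .............................................
116 .............................................
120 .............................................
124 .............................................
128 .............................................
132 .............................................
136 .....wwwwwwwwwwwwwwwwwwwwwwwwwwwwwwww........
140 ....wwwwwwwwwwwwwwwwwwwwwwwwwwwwwwwww........
144 ....wwwwwwwwwwwwwwwwwwwwwwwwwwwwwwwww........
148 ....wwwwwwwwwwwwwwwwwwwwwwwwwwwwwwwww........
152 ....wwwwwwwwwwwwwwwwwwwwwwwwwwwwwwwww........
156 ....wwwwwwwwwwwwwwwwwwwwwwwwwwwwwwwww........
160 ....wwwwwwwwwwwwwwwwwwwwwwwwwwwwwwwww........
164 ....wwwwwwwwwwwwwwwwwwwwwwwwwwwwwwwww........
168 ....wwwwwwwwwwwwwwwwwwwwwwwwwwwwwwwww........
172 .....wwwwwwwwwwwwwwwwwwwwwwwwwwwwwwww........
176 .....wwwwwwwwwwwwwwwwwwwwwwwwwwwwwwww........
180 .....wwwwwwwwwwwwwwwwwwwwwwwwwwwwwwww........
184 .....wwwwwwwwwwwwwwwwwwwwwwwwwwwwwwww........
188 .....wwwwwwwwwwwwwwwwwwwwwwwwwwwwwwww........
192 .....wwwwRRRRRRRRRRRRRRRRRRRRRRRRwwww........
196 .....wwwwRRRRRRRRRRRRRRRRRRRRRRRRRwww........
200 .....wwwRRwwwRRRRRRRRRRRRRRRRRRRRRwww........
204 .....wwwRwRwRRRRRRRRRRRRRRRRRRRwRRRww........
208 .....wwwRRRRRRRRRRRRRRRRRRRRRRRRRRwww........
212 .....wwwRRRRRRRRRRRRRRRRRRRRRRRRRRww.........
216 .....wwwRRRRRRRRRRRRRRRRRRRRRRRRRRww.........
220 .....wwwRRRRRRRRRRRRRRRRRRRRRRRRRRrw.........
224 .....wwwRRRRRRRRRRRRRRRRRRRRRRRRRRrww........
228 .....wwwRRRRRRRRRRRRRRRRRRRRRRRRRRrwww.......
232 ....wwwwRRRRRRRRRRRRRRRRRRRRRRRRRRwwwww......
236 ...##wwwRRRRRRRRRRRRRRRRRRRRRRRRRRwwwwww.....
```

Box and stop are parallel and roughly centred. Lowering to just above the felt.

Emit:
{"name": "carry_out", "arguments": {
  "deltas": [
    [0,-0.01,0.2,0],
    [0,0,0.15,0],
    [0,0,0.1,0],
    [0,0,0.1,0],
    [0,0,0.02,0],
    [0,0,0,0],
    [0,0,0,0]
  ]
}}

```text
clock: 25.52
eef_pos: [584.4, -86.8, 73.1]
ee_rot: [0.722, 0.692, 0.0, -0.0]
contact_force: [-0.0, -0.1, -1.8]
finger_gap: 42.2
grasp_force: 25.0
```

Emit:
{"name": "carry_out", "arguments": {
  "deltas": [
    [0.05,0,0,0],
    [0.03,0,0,0],
    [0.02,0,0,0],
    [0,0,0,0],
    [0,0,0,0]
  ]
}}

```text
clock: 25.93
eef_pos: [584.6, -82.7, 73.3]
ee_rot: [0.722, 0.692, 0.0, 0.0]
contact_force: [0.1, -0.9, -2.1]
finger_gap: 42.4
grasp_force: 25.0
```

Emit:
{"name": "carry_out", "arguments": {
  "deltas": [
    [0.02,0,0,0],
    [0.02,0,0,0],
    [0,0,0,0],
    [0,0,0,0]
  ]
}}

```text
clock: 26.27
eef_pos: [584.6, -81.2, 73.1]
ee_rot: [0.722, 0.692, 0.0, -0.0]
contact_force: [0.1, 0.1, -1.3]
finger_gap: 41.9
grasp_force: 25.0
```

Emit:
{"name": "carry_out", "arguments": {
  "deltas": [
    [0.02,0,0,0],
    [0,0,0,0],
    [0,0,0,0],
    [0,0,0,0]
  ]
}}

```text
clock: 26.6
eef_pos: [584.6, -80.4, 73.1]
ee_rot: [0.722, 0.692, 0.0, -0.0]
contact_force: [-0.8, 0.4, -2.6]
finger_gap: 42.0
grasp_force: 25.0
```

Emit:
{"name": "carry_out", "arguments": {
  "deltas": [
    [0.02,0,0,0],
    [0,0,0,0],
    [0,0,0,0],
    [0,0,0,0]
  ]
}}

```text
clock: 26.93
eef_pos: [584.6, -79.6, 73.1]
ee_rot: [0.722, 0.692, 0.0, -0.0]
contact_force: [-0.3, -0.5, -2.0]
finger_gap: 41.8
grasp_force: 25.0
```

Emit:
{"name": "carry_out", "arguments": {
  "deltas": [
    [0.02,0,0,0],
    [0,0,0,0],
    [0,0,0,0],
    [0,0,0,0]
  ]
}}

```text
clock: 27.27
eef_pos: [584.7, -79.5, 73.2]
ee_rot: [0.722, 0.692, -0.0, 0.0]
contact_force: [-1.1, -4.6, -1.7]
finger_gap: 41.6
grasp_force: 25.0
```

It's touching the stop (−4.6 N in y). Now down onto the felt.

Emit:
{"name": "carry_out", "arguments": {
  "deltas": [
    [0,0,0.02,0],
    [0,0,0.02,0],
    [0,0,0,0],
    [0,0,0,0]
  ]
}}

```text
clock: 27.6
eef_pos: [585.0, -79.5, 71.9]
ee_rot: [0.722, 0.692, 0.0, 0.001]
contact_force: [-1.7, -5.1, 2.0]
finger_gap: 42.1
grasp_force: 25.0
```

Emit:
{"name": "carry_out", "arguments": {
  "deltas": [
    [0,0,0,0],
    [0,0,0,0],
    [0,0,0,0],
    [0,0,0,0],
    [0,0,0,0],
    [0,0,0,0],
    [0,0,-0.2,0],
    [0,0,-0.4,0],
    [0,0,-0.6,0],
    [0,0,-0.6,0],
    [0,0,-0.6,0],
    [0,0,-0.6,0],
    [0,0,-0.6,0],
    [0,0,-0.3,0],
    [0,0,0,0],
    [0,0,0,0]
  ],
  "claw": 0.6
}}

```text
clock: 28.93
eef_pos: [584.6, -78.8, 228.0]
ee_rot: [0.722, 0.692, 0.0, 0.0]
contact_force: [-0.2, -0.4, -0.8]
finger_gap: 76.2
grasp_force: 0.0
```

```bash
python3 - <<'E'
from h import *
p=cam('wrist');s,e,M,hd=pose();print(s['clock'],e,hd,s['finger_gap'],s['contact_force'])
h=hsv(p);H,S,V=h[...,0],h[...,1],h[...,2]
print('red',rect(p,((H<6)|(H>174))&(S>180)&(V>100),114))
for n in('scene','side'):
  q=cam(n)
  for k,z in dict(red_box=66,jaw_grip=103,pad_face=60).items():
    for r in robot.pinpoint(q,k)[:1]: print(n,k,round(r['p'],2),np.round(r['xy'],1),np.round(atz(q,r['xy'],z),1))
asc(p,(100,240),(170,350))
E
```

```text
28.9833 [584.3038266  -78.71543994 227.0306571 ] -2.421258806548619 76.24165215941315 [-0.03135696 -0.25827941  0.29893787]
red (array([254., 174.]), np.int32(1454), [array([584.9, -76.8]), array([61.4, 40.4]), np.float64(87.9)])
scene red_box 0.92 [221.  198.2] [596.4 -70. ]
scene jaw_grip 0.93 [161.9 210.7] [ 563.8 -283.1]
scene pad_face 0.5 [182.6 208.3] [ 563.6 -210.4]
side red_box 0.87 [269.2 220.2] [592.9 -87.9]
side jaw_grip 0.97 [304.1 260.8] [ 579.3 -280.4]
side pad_face 0.75 [316.8 205.6] [ 749.9 -107.4]
100 ............................................................
104 ............................................................
108 ............................................................
112 ............................................................
116 ............................................................
120 ............................................................
124 ............................................................
128 ............................................................
132 ........................................................
[... 994 characters left out ...]
.........wwwwRRRRRwwwwwwRRwwww....................
200 ...................wwwwRRRRRwwwwwwwRwwww....................
204 ...................wwwwRRRRwwwRRwwRRwwww....................
208 ...................wwwwRRRRwwwwwwwwRwwww....................
212 ...................wwwwRwwwwwwwwwwwRwwww....................
216 ...................wwwwwwwwwwwwwwwwwwwww....................
220 ......##...........wwwwwwwwwwwwwwwwwwwww...........##.......
224 ....#####..........wwwwwwwwwwwwwwwwwwwww..........#####.....
228 ...######..........wwwwwwwwwwwwwwwwwwwww..........######....
232 ..#######..........wwwwwwwwwwwwwwwwwwwww..........#######...
236 .########..........wwwwwwwwwwwwwwwwwwwww..........########..
```

The box is standing on the felt, square (yaw −2.1°) and released. Next I'll move back over the jaw grip and locate it.

Emit:
{"name": "carry_out", "arguments": {
  "deltas": [
    [-0.4,0,0,0],
    [-0.7,0,0,0],
    [-0.7,0,0,0],
    [-0.7,0,0,0],
    [-0.7,0,0,0],
    [-0.7,0,0,0],
    [-0.7,0,0,0],
    [-0.6,0,0,0],
    [-0.3,0,0,0],
    [0,0,0,0],
    [0,0,0,0],
    [0,0,0,0]
  ]
}}

```text
clock: 30.38
eef_pos: [575.5, -297.3, 227.4]
ee_rot: [0.722, 0.692, 0.0, -0.0]
contact_force: [-0.2, 0.9, -0.3]
finger_gap: 76.0
grasp_force: 0.0
```

```bash
python3 - <<'E'
from h import *
p=cam('wrist');s,e,M,hd=pose();print(s['clock'],e,hd)
C=np.array([579.9,-197.3]);a=np.radians(-2.45);Rm=np.array([[np.cos(a),-np.sin(a)],[np.sin(a),np.cos(a)]])
h=hsv(p);H,S,V=h[...,0],h[...,1],h[...,2]
print('red',rect(p,((H<6)|(H>174))&(S>180)&(V>100),114))
for k,z in dict(jaw_grip=103,pad_face=60,red_box=66).items():
    for r in robot.pinpoint(p,k)[:2]:
        w=atz(p,r['xy'],z);print(k,round(r['p'],2),np.round(r['xy'],1),w.round(1),'cradle',((w-C)@Rm).round(1))
for r in robot.silhouettes(p,'jaw_grip')[:1]: print('sil',r['p'],r['box'])
for y in range(100,240,3):print(y,''.join('#' if V[y,x]<70 else 'W' if S[y,x]<40 and V[y,x]>190 else 'w' if S[y,x]>85 and 5<H[y,x]<32 else 'R' if S[y,x]>150 and H[y,x]<6 else '.' for x in range(205,315,2)))
E
```

```text
30.4333 [ 575.57049004 -297.21064249  227.55746817] -2.353257159123727
red (array([257.,   4.]), np.int32(367), [array([ 583.6, -107.1]), array([ 9.6, 40.8]), np.float64(87.6)])
jaw_grip 0.98 [253.4 169.9] [ 572.6 -283.2] cradle [ -3.6 -86.2]
pad_face 0.57 [259.3 108.1] [ 581.8 -217.1] cradle [  2.7 -19.7]
sil 0.79 [256.2, 144.3, 37.6, 70.3]
100 .WW.W....wwwwwwwwwwwwwwwwwwwwwwwwwwwwwwwwww..........W.
103 .WWWW..W.wwwwwwwwwwwwwwwwwwwwwwwwwwwwwwwwww.......WW.WW
106 WW.W.....wwwwwwwwwwwwwwwwwwwwwwwwwwwwwwwwww......W...WW
109 WWWW.....wwwwwwwwwwwwwwwwwwwwwwwwwwwwwwwwww.......W.W..
112 WWW.WW.WWwwwwwwwwwwwwwwwwwwwwwwwwwwwwwwwwww.....W....WW
115 WWWW......wwwwwwwwwwwwwwwwwwwwwwwwwwwwwwwww..........WW
118 ..W.WWW..wwwwwwwwwwwwwwwwwwwwwwwwwwwwwwwwww.........WWW
121 WWW..W..Wwwwwwwwww.....wwwwww......wwwwwwww........W..W
124 WW..WW...wwwwwwwwWWWWWWWWWWWWWWWWWWWwwwwwww..........WW
127 WWWWW....wwwwwwwwWWWWWWWWWWWWWWWWWWWwwwwwww.....WW.W..W
130 WW.WW.W..wwwwwwwww.................wwwwwwww......W...WW
133 W..WWW..Wwwwwwwwww.................wwwwwwww.......W...W
136 W..WWW....wwwwwwww..............
[... 1363 characters left out ...]
WWWWWWW.WWWWWWWWWWWWWWWWWWWWWWWWWWWWWWWW
208 WW.W...W.WWWWWW.W..WWWWWWWWWWWWWWWWWWWWWWWWWWWWWWWWWWWW
211 WWWWW..WWWW...WWWWWWWWWWWWWWWWWWWWWWWWWWWWWWWWWWWWWWWWW
214 WWWW...WW.WWWWWW.WWWWWWWWWWWWWWWWWWWWWWWWWWWWWWWWWWWW..
217 ..WWWWWWW.WWWWWW.WWWWWWWWWWWWWWWWWWWWWWWWWWWWWWWW.WWWWW
220 .W..W...W......WWW..WWWWWWWWWWWWWWWWWWWWWWWWWWWWW..WWWW
223 .W.......W..WWW.WWWWW.WWWWWW.WWWWWWWWWWWWWWWWWWWWWWWWWW
226 .WW....WWWW.WWW.W.W.WWWWWWWWWWWWWWWWWWWWWWWWWWWWWWW.WWW
229 ........W..W..WWWW.W...WWWWWWWWWWWWWWWWWWWW.WWWWWWWWW.W
232 .W.......WW..WWW...WWWWWWWWWW.WWWWWWWWWWWW...WWWWW.WWWW
235 .W..W....WW.WW....WWWWWWWWWWWWWWWWWWWWWWWW....WWWWWWWWW
238 WWW.....WWW.......WW.WWW.WWWWWWWWWWWWWWWWW..........W.W
```

Emit:
{"name": "carry_out", "arguments": {
  "deltas": [
    [0.33,0,0.3,0],
    [0,0,0.6,0],
    [0,0,0.6,0],
    [0,0,0.6,0],
    [0,0,0.6,0],
    [0,0,0.6,0],
    [0,0,0.5,0],
    [0,0,0.3,0],
    [0,0,0,0],
    [0,0,0,0]
  ]
}}

```text
clock: 31.47
eef_pos: [576.1, -285.3, 63.7]
ee_rot: [0.722, 0.692, 0.0, -0.0]
contact_force: [-0.4, -0.3, 0.7]
finger_gap: 76.0
grasp_force: 0.0
```

Emit:
{"name": "carry_out", "arguments": {
  "deltas": [
    [0,0,0,0],
    [0,0,0,0],
    [0,0,0,0],
    [0,0,0,0],
    [0,0,0,0],
    [0,0,0,0],
    [0,0,0,0],
    [0,0,0,0],
    [0,0,0,0],
    [0,0,0,0],
    [0,0,0,0],
    [0,0,0,0]
  ],
  "claw": -0.5,
  "squeeze": 30
}}

```text
clock: 32.47
eef_pos: [575.1, -285.4, 63.5]
ee_rot: [0.722, 0.692, -0.0, -0.001]
contact_force: [-6.2, -0.2, 3.4]
finger_gap: 29.8
grasp_force: 30.0
```

Emit:
{"name": "carry_out", "arguments": {
  "deltas": [
    [0,-0.02,0,0],
    [0.1,0,0,0],
    [0.2,0,0,0],
    [0.25,0,0,0],
    [0.25,0,0,0],
    [0.25,0,0,0],
    [0.25,0,0,0],
    [0.25,0,0,0],
    [0.25,0,0,0],
    [0.25,0,0,0],
    [0.2,0,0,0],
    [0.1,0,0,0],
    [0.05,0,0,0],
    [0,0,0,0],
    [0,0,0,0]
  ],
  "squeeze": 40
}}

```text
clock: 33.72
eef_pos: [579.3, -189.9, 63.6]
ee_rot: [0.722, 0.692, -0.0, 0.0]
contact_force: [-0.8, -4.8, 0.5]
finger_gap: 29.8
grasp_force: 40.0
```

```bash
python3 - <<'E'
from h import *
s,e,M,hd=pose();f=M.T@s['contact_force'];C=np.array([579.9,-197.3]);a=np.radians(-2.45);Rm=np.array([[np.cos(a),-np.sin(a)],[np.sin(a),np.cos(a)]])
print(s['clock'],e,hd,'tool f',f.round(1),'cradle TCP',((e[:2]-C)@Rm).round(1),s['finger_gap'])
p=cam('wrist');h=hsv(p);H,S,V=h[...,0],h[...,1],h[...,2]
print('red',rect(p,((H<6)|(H>174))&(S>180)&(V>100),114))
E
```

```text
33.7167 [ 579.26590837 -189.93607774   63.56496705] -2.4235731830826333 tool f [-4.8 -0.6 -0.4] cradle TCP [-0.9  7.3] 29.828926441196224
red (array([258.,  52.]), np.int32(9336), [array([584.6, -85.8]), array([51.5, 41.1]), np.float64(87.6)])
```

Emit:
{"name": "carry_out", "arguments": {
  "deltas": [
    [0.05,0,0,0],
    [0.05,0,0,0]
  ]
}}

```text
clock: 33.93
eef_pos: [579.5, -186.5, 63.6]
ee_rot: [0.722, 0.692, -0.0, 0.001]
contact_force: [-0.7, -9.2, 0.3]
finger_gap: 29.4
grasp_force: 40.0
```

Emit:
{"name": "carry_out", "arguments": {
  "deltas": [
    [0.03,0,0,0],
    [0.03,0,0,0]
  ]
}}

```text
clock: 34.1
eef_pos: [579.6, -184.1, 63.6]
ee_rot: [0.722, 0.692, -0.0, 0.001]
contact_force: [-2.0, -9.3, 0.0]
finger_gap: 29.7
grasp_force: 40.0
```

Emit:
{"name": "carry_out", "arguments": {
  "deltas": [
    [0.02,0,0,0],
    [0.02,0,0,0]
  ]
}}

```text
clock: 34.27
eef_pos: [579.6, -182.5, 63.6]
ee_rot: [0.722, 0.692, -0.0, 0.001]
contact_force: [-2.0, -8.8, 0.6]
finger_gap: 29.6
grasp_force: 40.0
```

Emit:
{"name": "carry_out", "arguments": {
  "deltas": [
    [0.02,0,0,0],
    [0.02,0,0,0]
  ]
}}

```text
clock: 34.43
eef_pos: [579.7, -180.9, 63.6]
ee_rot: [0.722, 0.692, -0.0, 0.001]
contact_force: [-2.2, -8.8, -0.0]
finger_gap: 29.8
grasp_force: 40.0
```

Emit:
{"name": "carry_out", "arguments": {
  "deltas": [
    [0.02,0,0,0],
    [0.02,0,0,0]
  ]
}}

```text
clock: 34.6
eef_pos: [579.8, -179.4, 63.6]
ee_rot: [0.722, 0.692, -0.0, 0.001]
contact_force: [-1.8, -8.8, 0.2]
finger_gap: 29.8
grasp_force: 40.0
```

Emit:
{"name": "carry_out", "arguments": {
  "deltas": [
    [0.02,0,0,0],
    [0.02,0,0,0]
  ]
}}

```text
clock: 34.77
eef_pos: [579.8, -178.0, 63.6]
ee_rot: [0.722, 0.692, -0.0, 0.001]
contact_force: [-1.3, -12.2, -0.4]
finger_gap: 29.7
grasp_force: 40.0
```

Emit:
{"name": "carry_out", "arguments": {
  "deltas": [
    [0.02,0,0,0]
  ]
}}

```text
clock: 34.85
eef_pos: [579.9, -177.3, 63.6]
ee_rot: [0.722, 0.692, -0.0, 0.001]
contact_force: [-2.0, -11.6, 0.1]
finger_gap: 30.1
grasp_force: 40.0
```

Emit:
{"name": "carry_out", "arguments": {
  "deltas": [
    [0.02,0,0,0]
  ]
}}

```text
clock: 34.93
eef_pos: [579.9, -176.5, 63.6]
ee_rot: [0.722, 0.692, -0.0, 0.001]
contact_force: [-1.9, -12.5, -0.1]
finger_gap: 29.9
grasp_force: 40.0
```

Emit:
{"name": "carry_out", "arguments": {
  "deltas": [
    [0.02,0,0,0]
  ]
}}

```text
clock: 35.02
eef_pos: [579.9, -175.8, 63.6]
ee_rot: [0.722, 0.692, -0.0, 0.001]
contact_force: [-1.4, -12.6, -0.6]
finger_gap: 30.0
grasp_force: 40.0
```

```bash
python3 - <<'E'
from h import *
F=[];
for i in range(5):
    p=cam('wrist');s=robot.observe();F.append([s['contact_force'][1],s['eef_pos'][1]])
print(np.round(F,2).tolist())
h=hsv(p);H,S,V=h[...,0],h[...,1],h[...,2]
print('red',rect(p,((H<6)|(H>174))&(S>180)&(V>100),114))
E
```

```text
[[-12.13, -175.75], [-11.36, -175.75], [-11.39, -175.72], [-11.53, -175.74], [-10.23, -175.72]]
red (array([258.,  69.]), np.int32(11568), [array([584.9, -79.7]), array([62.9, 41.4]), np.float64(87.4)])
```

The force has risen about 3.6–4 N over the 9 N sliding baseline, and the travel is about 111 mm, so the pad is roughly half-way in. Releasing and retreating.

Emit:
{"name": "carry_out", "arguments": {
  "deltas": [
    [0,0,0,0],
    [0,0,0,0],
    [0,0,0,0],
    [0,0,0,0],
    [0,0,0,0],
    [0,0,0,0],
    [0,0,0,0],
    [0,0,-0.2,0],
    [0,0,-0.5,0],
    [0,0,-0.6,0],
    [0,0,-0.6,0],
    [0,0,-0.6,0],
    [0,0,-0.6,0],
    [0,0,-0.6,0],
    [0,0,-0.4,0],
    [0,0,0,0],
    [0,0,0,0]
  ],
  "claw": 0.5
}}

```text
clock: 36.68
eef_pos: [579.9, -174.3, 228.4]
ee_rot: [0.722, 0.692, 0.0, 0.001]
contact_force: [-0.2, 0.5, -0.7]
finger_gap: 71.2
grasp_force: 0.0
```

Emit:
{"name": "carry_out", "arguments": {
  "deltas": [
    [-0.4,0,0,0],
    [-0.6,0,0,0],
    [-0.6,0,0,0],
    [-0.4,0,0,0],
    [0,0,0,0],
    [0,0,0,0]
  ]
}}

```text
clock: 37.18
eef_pos: [575.9, -255.1, 226.4]
ee_rot: [0.723, 0.691, -0.0, -0.001]
contact_force: [0.7, 0.1, 0.2]
finger_gap: 71.3
grasp_force: 0.0
```

```bash
python3 - <<'E'
from h import *
p=cam('wrist');s,e,M,hd=pose();print(s['clock'],e,s['contact_force'],s['finger_gap'])
C=np.array([579.9,-197.3]);a=np.radians(-2.45);Rm=np.array([[np.cos(a),-np.sin(a)],[np.sin(a),np.cos(a)]])
h=hsv(p);H,S,V=h[...,0],h[...,1],h[...,2]
print('red',rect(p,((H<6)|(H>174))&(S>150)&(V>100),114))
for k,z in dict(jaw_grip=103,pad_face=60).items():
    for r in robot.pinpoint(p,k)[:1]:
        w=atz(p,r['xy'],z);print(k,round(r['p'],2),np.round(r['xy'],1),'cradle',((w-C)@Rm).round(1))
for n in ('scene','side'):
  q=cam(n)
  for k,z in dict(red_box=66,red_face=66).items():
    for r in robot.pinpoint(q,k)[:2]:
        w=atz(q,r['xy'],z);print(n,k,round(r['p'],2),'cradle',((w-C)@Rm).round(1))
# narrow-row profile along deck centre line at z 60
for y in range(-30,170,4):
    w=C+Rm@np.array([0,y]);c=proj(p,[*w,60 if y<86 else 114]).astype(int)
    if 0<=c[1]<384:print(y,c,p['color'][c[1],c[0]],end=' ')
E
```

```text
37.2333 [ 576.10250698 -254.30152677  226.66974528] [ 1.09602909  0.10543779 -0.27719682] 71.15885838590523
red (array([258.,  23.]), np.int32(1923), [array([584.5, -86.1]), array([51.5, 40.6]), np.float64(87.6)])
jaw_grip 0.68 [254.4 107.7] cradle [-3.9 22.2]
pad_face 0.76 [261.2  53.6] cradle [ 3.6 88.5]
scene red_box 0.91 cradle [-123.1  683.7]
scene red_box 0.72 cradle [137.2 388. ]
scene red_face 0.87 cradle [148.5 387.3]
scene red_face 0.83 cradle [ 29.4 110.4]
side red_box 0.97 cradle [-133.6  640.1]
side red_box 0.93 cradle [ 93.5 358. ]
side red_face 0.93 cradle [128.9 374.6]
side red_face 0.86 cradle [ 18.3 109.8]
-30 [258 151] [89 69 52] -26 [258 148] [88 70 52] -22 [258 145] [87 69 52] -18 [258 142] [79 59 42] -14 [258 138] [78 59 42] -10 [258 135] [78 59 42] -6 [258 132] [77 59 43] -2 [258 128] [76 58 42] 2 [258 125] [129 113 101] 6 [258 121] [157 141 129] 10 [258 118] [157 142 129] 14 [258 115] [72 56 43] 18 [258 111] [78 63 52] 22 [258 108] [248 250 230] 26 [258 105] [85 71 60] 30 [258 101] [86 73 63] 34 [258  98] [103  94  84] 38 [258  95] [248 247 240] 42 [258  91] [247 248 240] 46 [258  88] [243 242 234] 50 [258  85] [159 145 135] 54 [258  81] [159 144 134] 58 [258  78] [159 144 134] 62 [258  75] [152 137 127] 66 [258  71] [95 80 71] 70 [258  68] [247 248 241] 74 [258  65] [161 145 136] 78 [258  62] [170  81  15] 82 [258  58] [61 42 31] 86 [258  45] [176  42  23] 90 [258  41] [249  89  61] 94 [258  38] [249  88  60] 98 [258  34] [248  89  62] 102 [258  30] [248  90  63] 106 [258  27] [248  90  63] 110 [258  23] [248  89  64] 114 [258  19] [248  90  63] 118 [258  16] [248  91  64] 122 [258  12] [248  91  64] 126 [258   9] [247  90  63] 130 [258   5] [247  91  64] 134 [258   2] [247  91  64]
```

```bash
python3 -c "
from workcell import robot
print(robot.job_done())"
```

```text
the job is handed in; nothing more can be done
None
```

The job is handed in at about 37 s. The red-lidded box stands released, upright and square on the felt against the stop, dotted face towards the visitors, and the jaw's pad is pressed in about 4–5 mm; on the mat one shallow grip leaned the box roughly 10°, but it settled back upright.

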